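# Seat the locating pins, then hold the spring jaw of the badge jig open at the mark

### The job

Get the badge jig ready for the next badge: first press both brass locating pins in its blue nest fully home, so that no red shows under their heads, with the jaw still shut. Then pull the spring-loaded jaw back by its orange handle bar until its yellow pointer stands at the red mark clip, inside the clip's width, and hold it there with the gripper: finish while still holding it, as it springs shut when let go. Leave the other things on the table where they are.

Things in the scene. Friction and masses are not known exactly. Their poses are not given: they have to be found in the camera images.
- jig: The badge assembly jig, bolted to the table: aluminium base plate 300 (x) x 144 (y) x 12 mm. Origin: centre of the plate's underside, on the table. Its +x axis points from the handle end (nearer the robot) to the blue nest plate, z up. The nest plate covers x +50 to +150, y -60 to +60, its top 26 mm above the table; a low steel fence stands at its far end (x +146, top at 36 mm). The jaw slides along -x to open.
- jaw: The sliding jaw: dark steel carriage on the jig with a black jaw (90 mm wide, top 43 mm above the table, front face at jig x +62 when shut) and an orange handle bar. Its origin coincides with the jig's origin when shut; same axes. Opens by sliding along the jig's -x, 80 mm to its end stop. A spring pulls it shut: 4.4 N when shut, growing by 1.1 N per 10 mm; let go, it goes right back.
- handle (a point): Centre of the orange handle bar on the jaw, 75 mm above the table; at jig x -15, y 0 when the jaw is shut. The bar lies along the jig's y: 76 mm long, 14 mm thick along the jig's x, 16 mm high; carried by two black posts at its ends (56 mm free between them) with 43 mm of free height below it. It can be pinched from above with the fingers before and behind it along x. Axes as the jig's.
- pointer (a point): Tip of the yellow pointer (5 mm wide along x) sticking out from the jaw's +y side, 27 mm above the table; it has the same x along the jig as the handle bar's centre and moves with the jaw. At jig y +52.
- mark: The red mark clip on the white scale rail along the jig's +y edge: 12 mm along the jig's x, 16 mm along y, 14 mm high. Origin: centre of its underside, 20 mm above the table, at jig y +61; axes as the jig's. It lies 30 to 60 mm towards jig -x of the pointer when the jaw is shut, and does not move.
- pin_left (a joint): Travel of the left pin (jig +y), in m: 0 = standing 10 mm proud, 0.010 = fully home (head down on the nest plate). Starts partly out; about 7 N of friction must be overcome to press it, and it stays where it is left.
- pin_right (a joint): The same for the right pin (jig -y).
- pin_left_top (a point): Centre of the top of the left brass pin head: a disc 22 mm across, 6 mm thick, on a red stem 14 mm thick, at jig x +100, y +28. Fully home the top is 32 mm above the table; at the start 38 to 42 mm.
- pin_right_top (a point): The same for the right brass pin, at jig x +100, y -28.
- tape: Bystander: roll of black tape lying flat, 100 mm across, 45 mm high, beside the jig. Origin: centre of its underside.
- tray: Bystander: small green tray of brass rivets, 85 x 65 x 25 mm, beside the jig. Origin: centre of its underside.
- hammer: Bystander: hammer lying on the table to the right. Origin: underside.
- screwdriver: Bystander: screwdriver with a red handle, lying to the right, beside the hammer. Origin: underside.
- can: Bystander: white and blue can, 58 mm across, 130 mm high, to the left. Origin: centre of its underside.
- bottle: Bystander: clear bottle with blue label and red cap, 66 mm across, 200 mm high, to the left. Origin: centre of its underside.
- badge_a: Bystander: dark steel shield-shaped badge blank, about 85 x 70 x 5 mm, lying in front on the right. Origin: underside.
- badge_b: Bystander: second badge blank, the same, in front on the left.

How it is judged:
By the outcome, as a careful person would: the job done as asked, in the order asked, and still so for the second after the job is handed in, while the arm keeps its last pose, push and grip.
It also fails if it takes over 48 s, if anything falls off the work surface, if the arm or the gripper's body presses on something with over 40 N, if the wrist force passes 120 N, or if a joint passes its speed limit or range.

### The arm

A 6-joint arm with a two-finger parallel gripper is mounted at the origin on the work surface. World frame = base frame: x ahead of the robot, y to its left, z up, the work surface at z = 0. Lengths are in m, angles in rad, forces in N, time in s.
With the tool pointing down it reaches from about 0.25 to 0.775 m from the base axis. Payload 4 kg.
Tool frame: the origin (TCP) lies at the very end of the fingers, on their centre line; the grasp point (between the pads) lies 19 mm behind it (robot.hold_point_z is the distance from the TCP to the grasp point, in m); z points along the fingers, y is the line along which they close (so a half turn about z gives the same grasp; the last joint's range is limited). The gripper opens to 94 mm and grips with 3 to 60 N. Pads are 16 mm wide; open, the fingers measure 119 mm over their backs; the gripper's body (75 mm by 177 mm) begins 78 mm behind the grasp point.
Start: joints at [-1.386, 0.087, 1.371, -0, 1.684, -0.103], TCP at [0.156, -0.527, 0.206] pointing down, gripper open.
Joint ranges: [-3.1, 3.1], [-0.76, 2.03], [0.27, 2.55], [-1.08, 4.22], [0.17, 2.65], [-2.57, 2.57]. Speed limits (rad/s): [2.79, 2.79, 3.14, 3.14, 3.14, 3.14].

### API

Orientations are given as [roll, pitch, yaw] about the fixed x, y, z axes, in that order (R = Rz(yaw) Ry(pitch) Rx(roll)).
In Python, from bench import robot gives the robot as it stands.
- The arm moves only by the tool carry_out, never from a script. Its argument "steps" is a list of rows, each a list of 3 entries, a list of its own where there are three numbers: the shift along the tool's x, y, z in m, then the turn about the tool's z in units of 10 degrees (1.0 is 10 degrees), then the closure, from -1 (fully open) to 1 (shut). In form: [[[tx, ty, tz], roll, jaw], ...]. A call has 1 to 10 rows; each row is the pose to reach, as a shift and turn from the pose commanded when the call began, along the tool's axes at that moment; what a row does not reach only later rows make up. A row lasts 1/8 s, in which the tool goes at most 62.5 mm and 10.7 degrees, less where a joint would pass 70% of its speed; a pose out of reach is approached as far as the arm can. A call with a gripper value outside its range is refused whole. The fingers move at their own pace and stop on an object; the grip force is fixed at half the most. Time passes only in rows, so rows that repeat a pose let the fingers close. It gives the time, the measured TCP pose, the force, the opening and the grip force at its end, in the units of the state.
- robot.get_obs(): the state, without advancing time (a new reading comes with each control period).
- robot.snapshot(name): name is "scene" or "top" or "wrist"; returns a dict with "image" (480x640x3 uint8, red, green, blue), "z_map" (480x640 float32, m along the optical axis (not along the pixel's ray), 0 where there is no reading), "mtx" (3x3 intrinsics, pixels), "D" ([k1, k2, p1, p2, k3] as OpenCV has them; the pictures are not rectified), "R" (3x3) and "t" (3): a world point X has camera coordinates R X + t. Camera axes: x right, y down, z forward; pixel columns grow to the right and rows downward; lengths in m; the calibration is good to about 2 mm. A picture is of the moment at which its call begins.
- robot.close_job(): hands the job in; it is judged then, once.
The state is a dict: "time": time; "joint_positions": joint angles; "qvel": joint speeds; "joint_torque": joint torques, N m; "tool_pos": TCP position; "ee_rot": TCP orientation; "wrist_force": force on the tool from outside, world axes, zero at the start; "wrist_torque": the same for the moment, N m; "width": finger opening in m; "finger_force": force on a finger pad.
Only numpy, scipy, OpenCV 4.12 (cv2) and the standard library are available. Lean on these libraries where they do the work, as an engineer would, in place of code of your own. Each camera call takes 0.05 s, during which the arm holds its last target. There are 200 camera calls.

## Working session

There is one attempt and no reset: what is moved stays moved. The work goes in short steps, Python scripts to look and compute and a tool call to move; the robot and the scene stay as the last step left them, time stands still between calls to the robot, and variables do not carry over. Pictures are saved under pics/ and viewed, at most 10 in all, crops included, and the job is handed in when it is done.

Besides the shell and the picture viewer there is one more tool, called as name([rows], argument=value, ...), one row to a line, values as JSON. carry_out: Moves the arm, as the interface text tells. Its arguments: {"type":"object","properties":{"steps":{"type":"array","items":{"type":"array"}}},"required":["steps"]}

```bash
mkdir -p pics; python3 - <<'E'
from bench import robot
import cv2,numpy as np,pickle
o=robot.get_obs();print({k:np.round(v,3).tolist() for k,v in o.items()}, robot.hold_point_z)
for n in ["top","scene"]:
    s=robot.snapshot(n);pickle.dump(s,open(f"{n}0.pkl","wb"))
    cv2.imwrite(f"pics/{n}0.png",s["image"][:,:,::-1])
    print(n,np.round(s["mtx"],1).tolist(),np.round(s["D"],3),np.round(-s["R"].T@s["t"],3))
E
```

```text
{'time': 0.0, 'joint_positions': [-1.386, 0.088, 1.372, -0.0, 1.684, -0.103], 'qvel': [0.0, 0.001, 0.002, -0.0, -0.0, -0.002], 'joint_torque': [0.001, -34.018, -30.243, 0.072, 0.033, -0.0], 'tool_pos': [0.156, -0.527, 0.204], 'ee_rot': [-3.139, -0.0, 0.288], 'wrist_force': [-0.036, -0.325, -1.242], 'wrist_torque': [-0.042, -0.063, 0.03], 'finger_force': 0.0, 'width': 0.094} 0.0188
top [[436.7, 0.0, 319.7], [0.0, 436.7, 242.6], [0.0, 0.0, 1.0]] [-0.069  0.     0.     0.     0.   ] [ 0.47  -0.03   1.187]
scene [[598.2, 0.0, 320.9], [0.0, 598.2, 234.1], [0.0, 0.0, 1.0]] [-0.164  0.     0.     0.     0.   ] [0.959 0.724 1.038]
```

View pics/top0.png

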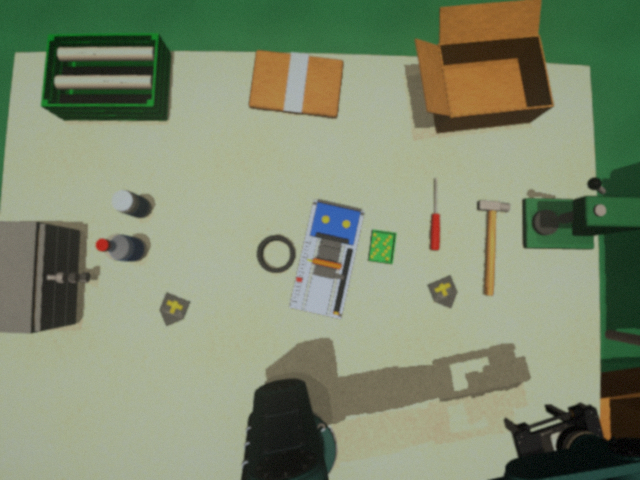

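View pics/scene0.png

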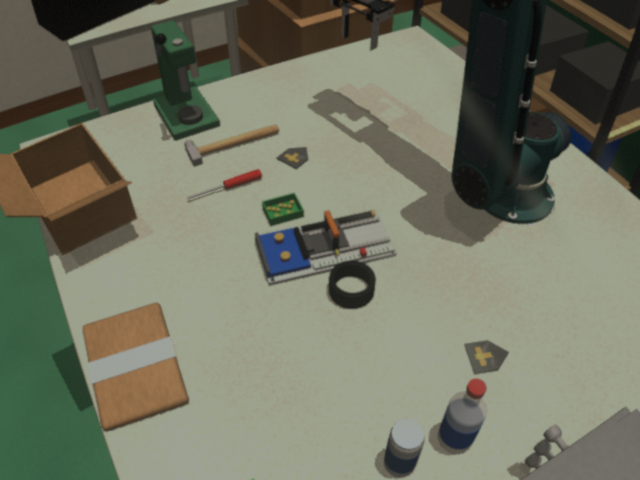

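The top view shows the jig at about (327,258) with +x up: pins near (326,219) and (346,224), the handle at (326,264), and the red mark at (299,280). The tape (276,253) and tray (382,247) sit on either side. In the scene view the pins are at (279,238) and (285,256), the handle at (333,222), and the mark at (363,252).

```bash
cat > h.py <<'E'
import cv2,numpy as np
def ray(s,px,z):
    """world point at height z on the pixel's ray"""
    u=cv2.undistortPoints(np.array([[px]],float),s["mtx"],s["D"])[0,0]
    d=s["R"].T@np.array([u[0],u[1],1]); c=-s["R"].T@s["t"]
    return c+d*(z-c[2])/d[2]
def proj(s,X):
    r=cv2.Rodrigues(s["R"])[0]
    return cv2.projectPoints(np.array(X,float).reshape(-1,1,3),r,s["t"],s["mtx"],s["D"])[0][:,0]
def blobs(s,lo,hi,roi,minA=6):
    x0,y0,x1,y1=roi
    hsv=cv2.cvtColor(s["image"][y0:y1,x0:x1],cv2.COLOR_RGB2HSV)
    m=cv2.inRange(hsv,np.array(lo),np.array(hi))
    n,_,st,c=cv2.connectedComponentsWithStats(m)
    return [(st[i,4],c[i]+[x0,y0]) for i in range(1,n) if st[i,4]>=minA]
E
python3 - <<'E'
import pickle
from h import *
for n,roi in [("top",(285,195,366,322)),("scene",(250,200,400,290))]:
    s=pickle.load(open(n+"0.pkl","rb"))
    for name,lo,hi,z in [("brass",(18,90,90),(35,255,255),.04),("orange",(8,150,120),(17,255,255),.079),("red",(0,130,100),(6,255,255),.03),("blue",(105,150,60),(125,255,255),.026)]:
        for a,c in blobs(s,lo,hi,roi):
            print(n,name,a,np.round(c,1),np.round(ray(s,c,z),4), "zmap",s["z_map"][int(c[1]),int(c[0])])
    x0,y0,x1,y1=roi
    cv2.imwrite(f"pics/{n}1.png",cv2.resize(s["image"][y0:y1,x0:x1,::-1],None,fx=4.6,fy=4.6,interpolation=cv2.INTER_CUBIC))
E
```

```text
top brass 35 [325.2 219. ] [ 0.6146 -0.0696  0.04  ] zmap 1.1621032
top brass 35 [345.8 223.6] [ 0.6035 -0.1243  0.04  ] zmap 1.153506
top brass 7 [310.4 260.3] [ 0.5048 -0.0325  0.04  ] zmap 1.1590621
top brass 21 [324.4 263. ] [ 0.4982 -0.0694  0.04  ] zmap 1.102531
top brass 6 [335.8 265.7] [ 0.4918 -0.0995  0.04  ] zmap 1.1033337
top brass 16 [336.1 312.3] [ 0.3701 -0.1019  0.04  ] zmap 1.1476529
top orange 115 [326.2 263. ] [ 0.4974 -0.0727  0.079 ] zmap 1.105294
top red 13 [298.7 279. ] [ 0.4552 -0.0025  0.03  ] zmap 1.1476185
top blue 1061 [335.4 221.5] [ 0.6103 -0.0975  0.026 ] zmap 1.17043
scene brass 26 [290.5 203.5] [ 0.5328 -0.2029  0.04  ] zmap 1.468026
scene brass 64 [276.6 206.9] [ 0.5668 -0.2085  0.04  ] zmap 1.4745992
scene brass 6 [288.  211.5] [ 0.55   -0.1817  0.04  ] zmap 1.4524709
scene brass 17 [372.5 212.6] [ 0.3774 -0.0837  0.04  ] zmap 1.4185929
scene brass 6 [276.2 214.8] [ 0.5793 -0.1851  0.04  ] zmap 1.4416481
scene brass 44 [278.6 236.4] [ 0.6041 -0.1209  0.04  ] zmap 1.3464688
scene brass 17 [336.6 251.8] [ 0.5115 -0.0182  0.04  ] zmap 1.3354135
scene brass 51 [285.  255.2] [ 0.6161 -0.0638  0.04  ] zmap 1.3244903
scene orange 117 [331.5 223.1] [ 0.4974 -0.0678  0.079 ] zmap 1.3209518
scene red 26 [362.7 250.4] [ 0.4539 -0.0013  0.03  ] zmap 1.3304151
scene blue 1102 [283.  252.5] [ 0.6118 -0.0841  0.026 ] zmap 1.3385284
```

carry_out([
  [[0.5,-0.32,-0.05],-6.15,-1],
  [[0.5,-0.32,-0.05],-6.15,-1],
  [[0.5,-0.32,-0.05],-6.15,-1],
  [[0.5,-0.32,-0.05],-6.15,-1],
  [[0.5,-0.32,-0.05],-6.15,-1],
  [[0.5,-0.32,-0.05],-6.15,-1],
  [[0.5,-0.32,-0.05],-6.15,-1],
  [[0.5,-0.32,-0.05],-6.15,-1],
  [[0.5,-0.32,-0.05],-6.15,-1],
  [[0.5,-0.32,-0.05],-6.15,-1],
])

```text
time: 1.35
tool_pos: [0.5459, -0.0759, 0.2548]
ee_rot: [-3.141, -0.0, 1.364]
wrist_force: [-0.2, 0.1, -0.0]
width: 0.094
finger_force: 0.0
```

carry_out([
  [[0,0,0],0,1],
  [[0,0,0],0,1],
  [[0,0,0],0,1],
  [[0,0,0],0,1],
])

```text
time: 1.85
tool_pos: [0.5442, -0.0797, 0.2556]
ee_rot: [3.141, 0.0, 1.359]
wrist_force: [0.6, 0.2, -0.3]
width: 0.0569
finger_force: 0.0
```

```bash
python3 - <<'E'
from bench import robot
import cv2,numpy as np,pickle
s=robot.snapshot("wrist");pickle.dump(s,open("w0.pkl","wb"));cv2.imwrite("pics/w0.png",s["image"][:,:,::-1])
o=robot.get_obs();print(np.round(o["tool_pos"],4),np.round(o["ee_rot"],3),o["width"],o["wrist_force"])
E
```

```text
[ 0.5443 -0.0795  0.2557] [3.141 0.    1.36 ] 0.05339135131153757 [-0.38808227 -0.41456594  0.91046868]
```

View pics/w0.png

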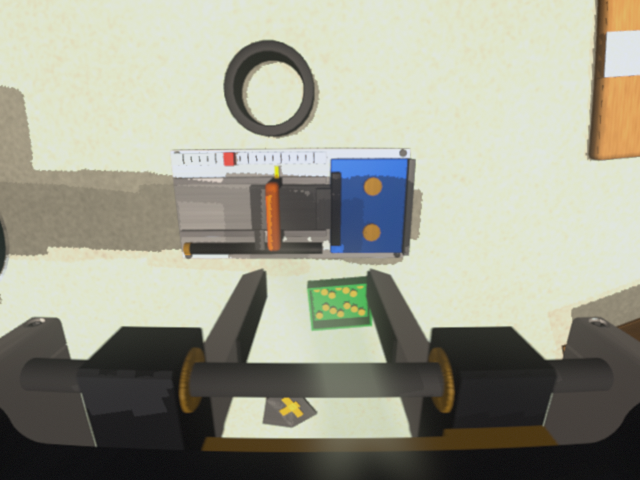

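The wrist view shows the jig almost straight in the frame: pins at (373,187) and (372,232), handle at (272,216), pointer at (277,172), and red mark at (229,159). Next I measure these properly.

```bash
python3 - <<'E'
import pickle
from h import *
s=pickle.load(open("w0.pkl","rb"))
roi=(170,145,420,262)
P={}
for name,lo,hi,z in [("brass",(10,100,90),(22,255,255),.040),("orange",(5,150,120),(16,255,255),.083),("yel",(23,120,120),(35,255,255),.029),("red",(0,150,100),(4,255,255),.034),("red2",(174,150,100),(180,255,255),.034),("blue",(105,150,60),(125,255,255),.026)]:
    for a,c in blobs(s,lo,hi,roi,12):
        p=ray(s,c,z);Xc=s["z_map"][int(c[1]),int(c[0])]
        u=cv2.undistortPoints(np.array([[c]]),s["mtx"],s["D"])[0,0]
        w=s["R"].T@(Xc*np.array([u[0],u[1],1])-s["t"])
        print(name,a,np.round(c,1),np.round(p,4),"depth pt",np.round(w,4))
# nest plate yaw
hsv=cv2.cvtColor(s["image"],cv2.COLOR_RGB2HSV);m=cv2.inRange(hsv,(105,150,60),(125,255,255));m[:,:320]=0;m[262:]=0;m[:145]=0
c=max(cv2.findContours(m,0,2)[0],key=cv2.contourArea);b=cv2.boxPoints(cv2.minAreaRect(c));print(np.round([ray(s,q,.026)[:2] for q in b],4))
E
```

```text
brass 233 [372.3 186. ] [ 0.6153 -0.067   0.04  ] depth pt [ 0.6155 -0.0672  0.0384]
brass 766 [272.1 217.6] [ 0.4903 -0.0793  0.04  ] depth pt [ 0.4981 -0.0708  0.0833]
brass 215 [371. 232.] [ 0.6044 -0.1221  0.04  ] depth pt [ 0.6042 -0.1214  0.0424]
brass 76 [186.5 248.5] [ 0.3755 -0.095   0.04  ] depth pt [ 0.3688 -0.0984  0.0256]
orange 761 [272.1 215.1] [ 0.4987 -0.0682  0.083 ] depth pt [ 0.4985 -0.0684  0.0815]
yel 45 [276.5 171.4] [ 0.5074 -0.0274  0.029 ] depth pt [ 0.5076 -0.0272  0.0311]
red 104 [228.5 158.3] [ 4.564e-01 -2.000e-04  3.400e-02] depth pt [ 4.561e-01 -2.000e-04  3.300e-02]
blue 4553 [374.3 198. ] [ 0.6171 -0.0843  0.026 ] depth pt [ 0.6172 -0.0845  0.0252]
blue 82 [337.2 248.2] [ 0.5598 -0.1387  0.026 ] depth pt [ 0.5598 -0.1389  0.0252]
[[ 0.5742 -0.027 ]
 [ 0.6624 -0.0456]
 [ 0.6461 -0.1611]
 [ 0.5512 -0.1407]]
```

carry_out([
  [[0.027,0.067,0.0],0,1],
  [[0.027,0.067,0.0],0,1],
  [[0.027,0.067,0.06],0,1],
  [[0.027,0.067,0.12],0,1],
  [[0.027,0.067,0.16],0,1],
  [[0.027,0.067,0.19],0,1],
  [[0.027,0.067,0.2],0,1],
  [[0.027,0.067,0.2],0,1],
  [[0.027,0.067,0.2],0,1],
])

```text
time: 3.02
tool_pos: [0.6172, -0.0666, 0.0579]
ee_rot: [3.138, 0.0, 1.361]
wrist_force: [-0.6, -0.3, -0.3]
width: 0.0005
finger_force: 0.0
```

carry_out([
  [[0,0,0.01],0,1],
  [[0,0,0.016],0,1],
  [[0,0,0.019],0,1],
  [[0,0,0.022],0,1],
  [[0,0,0.024],0,1],
  [[0,0,0.024],0,1],
])

```text
time: 3.78
tool_pos: [0.616, -0.0662, 0.0327]
ee_rot: [3.141, 0.0, 1.361]
wrist_force: [-2.1, 0.1, 4.7]
width: 0.0008
finger_force: 2.7
```

carry_out([
  [[0,0,0.001],0,1],
  [[0,0,0.002],0,1],
  [[0,0,0.003],0,1],
  [[0,0,0.003],0,1],
])

```text
time: 4.28
tool_pos: [0.616, -0.0662, 0.0322]
ee_rot: [3.14, 0.0, 1.361]
wrist_force: [-6.9, 1.3, 13.9]
width: 0.0
finger_force: 7.0
```

carry_out([
  [[0,0,0.002],0,1],
  [[0,0,0.003],0,1],
  [[0,0,0.003],0,1],
])

```text
time: 4.65
tool_pos: [0.6161, -0.0662, 0.032]
ee_rot: [3.14, 0.0, 1.361]
wrist_force: [-10.5, 0.1, 24.4]
width: 0.0003
finger_force: 12.0
```

carry_out([
  [[0,0,-0.034],0,1],
  [[0,0,-0.034],0,1],
  [[-0.056,0,-0.034],0,1],
  [[-0.056,0,-0.034],0,1],
  [[-0.056,0,-0.034],0,1],
  [[-0.056,0,-0.015],0,1],
  [[-0.056,0,-0.009],0,1],
  [[-0.056,0,-0.006],0,1],
  [[-0.056,0,-0.003],0,1],
  [[-0.056,0,-0.003],0,1],
])

```text
time: 5.9
tool_pos: [0.6055, -0.1203, 0.0321]
ee_rot: [3.138, 0.0, 1.363]
wrist_force: [-4.0, 1.0, 15.7]
width: 0.0001
finger_force: 7.8
```

carry_out([
  [[0,0,0.002],0,1],
  [[0,0,0.003],0,1],
  [[0,0,0.003],0,1],
])

```text
time: 6.28
tool_pos: [0.6056, -0.1204, 0.032]
ee_rot: [3.137, 0.001, 1.363]
wrist_force: [-8.1, 2.7, 25.8]
width: 0.0006
finger_force: 12.9
```

carry_out([
  [[0,0,-0.06],0,1],
  [[0,0,-0.12],0,1],
  [[0,0,-0.15],0,-0.4],
  [[0.055,-0.115,-0.15],0,-0.4],
  [[0.055,-0.115,-0.15],0,-0.4],
  [[0.055,-0.115,-0.15],0,-0.4],
  [[0.055,-0.115,-0.15],0,-0.4],
  [[0.055,-0.115,-0.15],0,-0.4],
])

```text
time: 7.28
tool_pos: [0.5042, -0.0437, 0.1753]
ee_rot: [3.141, 0.0, 1.361]
wrist_force: [-0.4, 0.3, -0.8]
width: 0.0571
finger_force: 0.0
```

```bash
python3 - <<'E'
from bench import robot
import cv2,numpy as np,pickle
from h import *
s=robot.snapshot("wrist");pickle.dump(s,open("w1.pkl","wb"));cv2.imwrite("pics/w1.png",s["image"][:,:,::-1])
o=robot.get_obs();print(np.round(o["tool_pos"],4),np.round(o["ee_rot"],3),o["width"],o["wrist_force"])
for name,lo,hi in [("brass",(10,100,90),(22,255,255)),("yel",(23,120,120),(35,255,255)),("red",(0,150,100),(4,255,255))]:
    for a,c in blobs(s,lo,hi,(0,0,640,330),30):
        Xc=s["z_map"][int(c[1]),int(c[0])]
        u=cv2.undistortPoints(np.array([[c]]),s["mtx"],s["D"])[0,0]
        print(name,a,np.round(c),np.round(s["R"].T@(Xc*np.array([u[0],u[1],1])-s["t"]),4))
E
```

```text
[ 0.5042 -0.0438  0.1753] [3.142 0.    1.361] 0.06142145430549107 [-1.116585    0.17738217  0.93194843]
brass 54 [315. 207.] [ 0.5069 -0.0277  0.0308]
brass 333 [429. 223.] [ 0.6152 -0.067   0.0312]
brass 1227 [315. 264.] [ 0.4986 -0.0676  0.0818]
brass 91 [205. 294.] [ 0.3703 -0.0969  0.0274]
yel 249 [424. 275.] [ 0.6039 -0.1216  0.0316]
red 122 [257. 188.] [0.4563 0.0021 0.033 ]
```

View pics/w1.png

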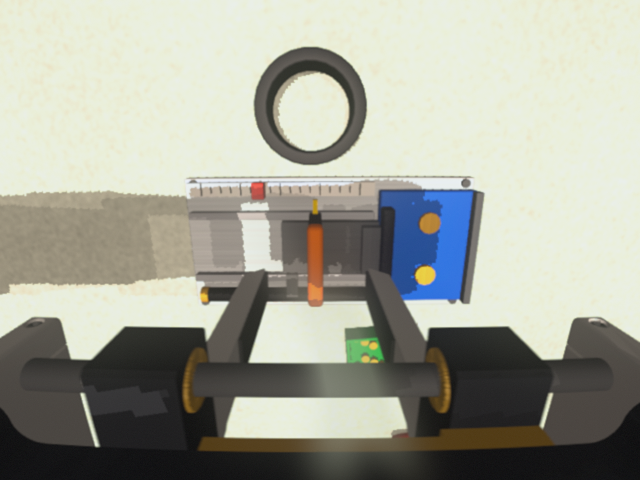

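Both pin heads now sit about 31–32 mm high, so they are home, with no red showing. The handle at (315,264) is centred between the fingers. Now I grip it.

carry_out([
  [[-0.027,0,0],0,-0.4],
  [[-0.027,0,0.04],0,-0.4],
  [[-0.027,0,0.08],0,-0.4],
  [[-0.027,0,0.105],0,-0.4],
  [[-0.027,0,0.118],0,-0.4],
  [[-0.027,0,0.118],0,-0.4],
  [[-0.027,0,0.118],0,-0.4],
])

```text
time: 8.2
tool_pos: [0.4988, -0.0701, 0.0588]
ee_rot: [3.139, 0.0, 1.361]
wrist_force: [-0.7, 0.3, -0.1]
width: 0.0657
finger_force: 0.0
```

carry_out([
  [[0,0,0],0,1],
  [[0,0,0],0,1],
  [[0,0,0],0,1],
  [[0,0,0],0,1],
  [[0,0,0],0,1],
  [[0,0,0],0,1],
  [[0,0,0],0,1],
  [[0,0,0],0,1],
])

```text
time: 9.2
tool_pos: [0.4975, -0.0696, 0.0574]
ee_rot: [-3.141, 0.0, 1.361]
wrist_force: [-0.4, 0.8, 0.3]
width: 0.0137
finger_force: 30.0
```

carry_out([
  [[0,-0.008,0],0,1],
  [[0,-0.018,0],0,1],
  [[0,-0.028,0],0,1],
  [[0,-0.038,0],0,1],
  [[0,-0.046,0],0,1],
  [[0,-0.052,0],0,1],
  [[0,-0.055,0],0,1],
  [[0,-0.055,0],0,1],
  [[0,-0.055,0],0,1],
])

```text
time: 10.32
tool_pos: [0.4465, -0.059, 0.0575]
ee_rot: [3.134, 0.0, 1.361]
wrist_force: [9.1, -2.7, -8.1]
width: 0.0137
finger_force: 30.0
```

```bash
python3 - <<'E'
from bench import robot
import cv2,numpy as np,pickle
from h import *
s=robot.snapshot("wrist");pickle.dump(s,open("w2.pkl","wb"));cv2.imwrite("pics/w2.png",cv2.resize(s["image"][200:400,200:440,::-1],None,fx=3,fy=3))
o=robot.get_obs();print(np.round(o["tool_pos"],4),np.round(o["ee_rot"],3),o["width"],o["wrist_force"])
for n in ["wrist","top","scene"]:
    t=s if n=="wrist" else robot.snapshot(n)
    pickle.dump(t,open(n+"2.pkl","wb"))
im=pickle.load(open("scene2.pkl","rb"))["image"];cv2.imwrite("pics/s2.png",cv2.resize(im[200:290,250:400,::-1],None,fx=5,fy=5,interpolation=2))
E
```

```text
[ 0.4465 -0.059   0.0574] [3.134 0.    1.361] 0.013997308244512435 [ 9.32678773 -2.32710385 -8.80990016]
```

View pics/w2.png

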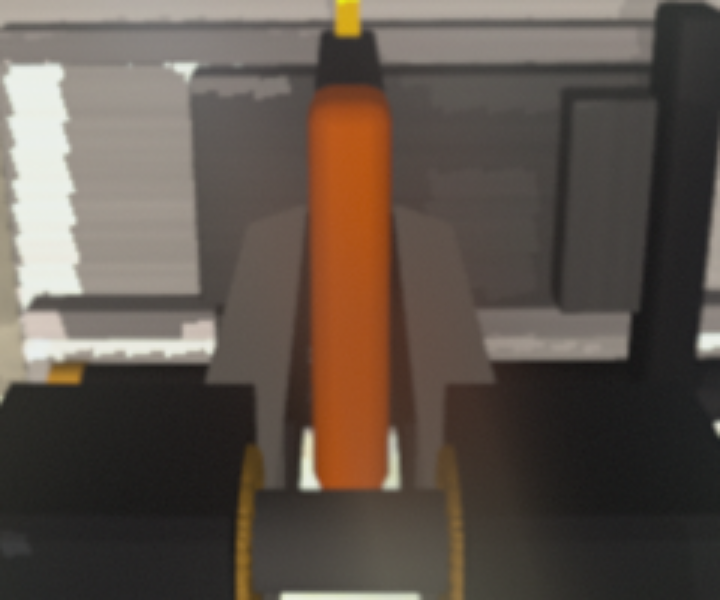

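View pics/s2.png

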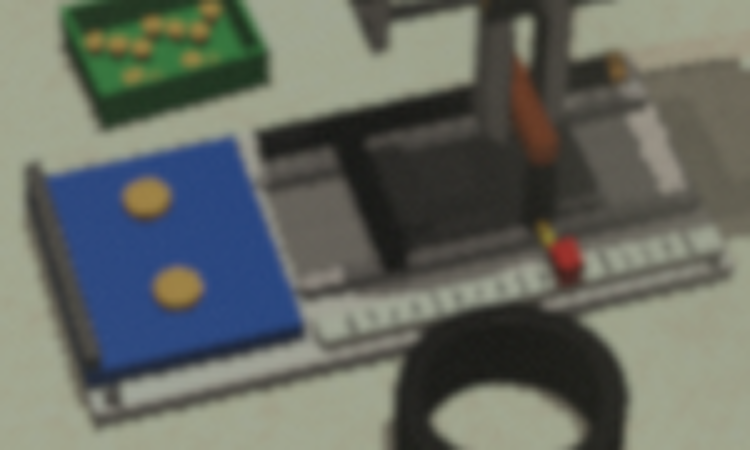

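The jaw is open about 52 mm. In the scene crop the pointer (545,235) is almost at the mark (567,257), and no red shows under the pin heads. I'll measure what's left to go.

```bash
cat > m.py <<'E'
import pickle
from h import *
def meas(s):
    for name,lo,hi,z in [("yel",(18,150,120),(35,255,255),.029),("red",(0,150,100),(4,255,255),.034)]:
        for a,c in blobs(s,lo,hi,(250,140,390,235),15):
            p=ray(s,c,z)-[0.5122,-0.0738,0]   # jig origin
            print(name,a,np.round(c,1),"jig xy mm",np.round([p[0]*.9787-p[1]*.2051,p[0]*.2051+p[1]*.9787],4)*1e3)
if __name__=="__main__":
    s=pickle.load(open("w2.pkl","rb"));meas(s)
    cv2.imwrite("pics/w3.png",cv2.resize(s["image"][140:240,250:390,::-1],None,fx=5,fy=5))
E
python3 m.py
```

```text
yel 169 [315.5 200.4] jig xy mm [-67.   43.9]
red 465 [309.5 174.5] jig xy mm [-70.6  60.4]
```

View pics/w3.png

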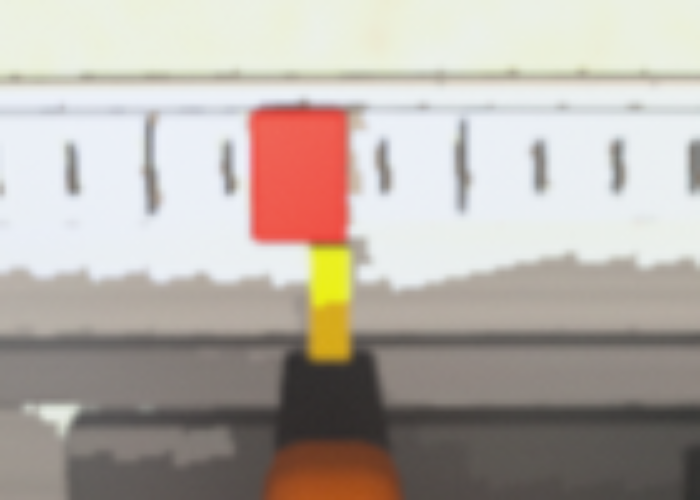

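The pointer (x 330 in the crop) sits at the right edge of the mark (250–347, centre 299). That leaves about 3.7 mm more to pull.

carry_out([
  [[0,-0.002,0],0,1],
  [[0,-0.004,0],0,1],
  [[0,-0.004,0],0,1],
  [[0,-0.004,0],0,1],
  [[0,-0.004,0],0,1],
])

```text
time: 11.1
tool_pos: [0.4428, -0.0582, 0.0574]
ee_rot: [3.134, 0.0, 1.361]
wrist_force: [9.9, -1.7, -7.7]
width: 0.0138
finger_force: 30.0
```

```bash
python3 - <<'E'
from bench import robot
from m import *
s=robot.snapshot("wrist");meas(s)
o=robot.get_obs();print(o["time"],o["tool_pos"],o["finger_force"],o["wrist_force"])
cv2.imwrite("pics/w4.png",cv2.resize(s["image"][140:240,250:390,::-1],None,fx=5,fy=5))
E
```

```text
yel 166 [315.5 200.5] jig xy mm [-70.8  43.8]
red 464 [315.5 174.5] jig xy mm [-70.8  60.4]
11.15 [ 0.44276177 -0.05822771  0.05745104] 29.997689723968506 [10.05386445 -3.00007811 -7.71994879]
```

View pics/w4.png

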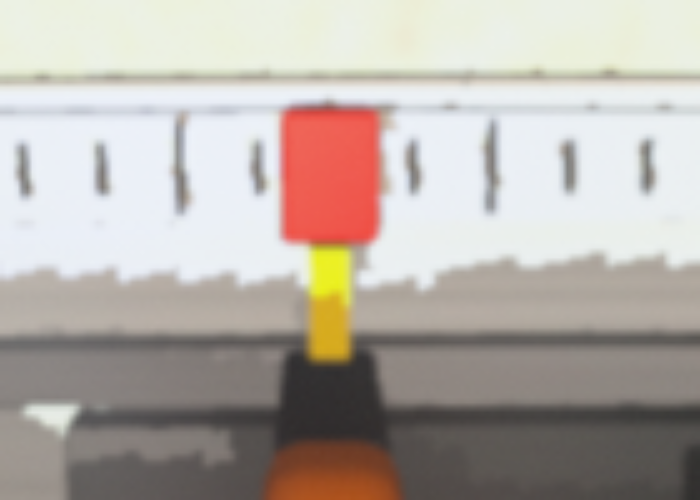

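The pointer (crop x 330) is centred on the mark (282–380), and the grip is steady at 30 N. I'm handing the job in.

```bash
python3 -c "
from bench import robot
print(robot.close_job())"
```

```text
the job is handed in; nothing more can be done
None
```

I pressed both pins fully home with the jaw shut, then pulled the jaw back until the pointer was centred on the red mark; the gripper was still holding it there when I handed the job in at about 11 s.

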